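# Make up two casting kits on a jeweller's bench

## Task

Make up two casting kits from the stock on the bench. In the two-bay tray, set the rubber sprue base boss-up in the wide bay, with the tall flask standing on it around its boss, and stand the flat-sided wax tube upright in the narrow bay; in the undivided tray, stand the short wide flask with the round wax tube standing upright inside it. Leave the slim flask and the square wax block where they are.

Things in the scene. Friction and masses are not known exactly. Their poses are not given: they have to be found in the camera images.
- two_bay_tray: Wooden tray fixed to the bench, 208 mm (x) by 132 mm (y), 18 mm high, floor 6 mm thick, walls and divider 6 mm thick and as high as the tray (12 mm above its floor). One divider across it leaves a wide bay (115 mm along x by 120 mm along y inside, centred at x = -40.5 mm, y = 0) and a narrow bay (75 mm by 120 mm, centred at x = +60.5 mm). Origin: centre of the underside; z up.
- open_tray: Undivided square wooden tray fixed to the bench, 132 by 132 mm outside, 120 by 120 mm inside, 18 mm high, floor 6 mm thick, walls 6 mm thick. Origin: centre of the underside; z up.
- sprue_base: Dark rubber sprue base: a solid disc 62 mm in diameter and 18 mm high with a low central boss on top, tapering from 26 to 20 mm in diameter, 8 mm high (26 mm overall). It lies boss up. Origin: centre of the underside; z up.
- tall_flask: Tall casting flask: plain steel tube open at both ends, 54 mm outside and 48 mm inside diameter, 80 mm high, standing upright; about 0.28 kg. Origin: centre of the lower end; z along its axis, up.
- short_flask: Short wide casting flask: plain steel tube open at both ends, 64 mm outside and 58 mm inside diameter, 32 mm high, standing upright; about 0.16 kg. Origin: centre of the lower end; z up.
- slim_flask: Slim flask, not wanted in either kit: steel tube 40 mm outside, 34 mm inside diameter, 60 mm high, standing upright. Origin: centre of the lower end.
- round_wax: Round wax ring tube: dark green carving wax, standing upright, 28 mm in diameter with a 14 mm bore, 70 mm high, about 50 g. Origin: centre of the lower end; z along its axis, up.
- flat_wax: Flat-sided wax ring tube: dark green carving wax, standing upright, 60 mm high, about 50 g, with a 14 mm bore; seen from above it is a D: rounded (radius 14 mm about the bore) towards its -x, with straight parallel sides 28 mm apart (at y = -14 and +14 mm) running to a flat face at x = +20 mm. Origin: on the bore's axis at the lower end; z up.
- square_wax: Solid square wax block, not wanted in either kit: dark green carving wax, standing upright, 36 by 36 mm, 50 mm high, no bore. Origin: centre of the underside.
Things that resemble listed ones, but are neither listed nor needed, are in the scene too. What is shaped like the flat_wax but blue is not meant. Leave any brown look-alike of the sprue_base alone.

How it is judged:
By the outcome, as a careful person would: the job done as asked, in the order asked, and still so for the second after the job is handed in, with the robot touching nothing.
It also fails if it takes over 144 s, if anything falls off the work surface, if the arm or the gripper's body presses on something with over 40 N, if the wrist force passes 120 N, or if a joint passes its speed limit or range.

## Robot

A 6-joint arm with a two-finger parallel gripper is mounted at the origin on the work surface. World frame = base frame: x ahead of the robot, y to its left, z up, the work surface at z = 0. Lengths are in m, angles in degrees, forces in N, time in s.
With the tool pointing down it reaches from about 0.375 to 0.975 m from the base axis. Payload 3.8 kg.
Tool frame: the origin (TCP) lies midway between the tips of the shut fingers; the grasp point (between the pads) lies 19 mm behind it; z points along the fingers, y is the line along which they close (so a half turn about z gives the same grasp; the last joint's range is limited). The gripper opens to 85 mm and grips with 20 to 120 N. Pads are 22 mm wide; open, the fingers measure 114 mm over their backs; the gripper's body (76 mm by 85 mm) begins 54 mm behind the grasp point. The pads swing forward as they close: fully open they stand 13 mm farther back than shut.
Start: joints at [69.334, 15.12, 91.902, -0, 72.978, -2.114], TCP at [0.215, 0.64, 0.194] pointing down, gripper open.
Joint ranges: [-150.88, 150.88], [-54.13, 125.18], [17.81, 147.31], [-75.09, 255.09], [0, 152.58], [-146.25, 146.25]. Speed limits (degrees/s): [147.25, 147.25, 180, 180, 180, 180].

## Interface

Orientations are given as [roll, pitch, yaw] about the fixed x, y, z axes, in that order (R = Rz(yaw) Ry(pitch) Rx(roll)).
In Python, from station import telemetry, get_image, calibration, r gives the robot as it stands.
- The arm moves only by the tool jog_arm, never from a script. Its argument "plan" is a list of rows, each an object with "linear": the shift along the tool's x, y, z each as a share of 0.05 m, from -1 to 1, a list of three; "twist": the turn about the tool's z as a share of 6 degrees, from -1 to 1. In form: [{"linear": [tx, ty, tz], "twist": twist}, ...]. A call has 1 to 20 rows; each row shifts and turns the commanded pose from where the row before left it, along the tool's axes as they then stand; what a row does not reach is not made up. A row lasts 1/12 s, in which the tool goes at most 41.7 mm and 7.16 degrees, less where a joint would pass 70% of its speed; a pose out of reach is approached as far as the arm can. A call with a number of a shift or a turn outside -1 to 1 is refused whole. A call with a gripper value outside its range is refused whole. "fingers" is the closure, from 0 (fully open) to 1 (shut), set as the call begins (left out, the last holds). The fingers move at their own pace and stop on an object; "force" is the grip in N (left out, the last holds). Time passes only in rows, so rows that do not move let the fingers close. It gives the time, the measured TCP pose, the force, the opening and the grip force at its end, in the units of the state.
- telemetry.read_state(): the state, without advancing time (a new reading comes with each control period).
- get_image(name): name is "scene" or "top"; returns the picture (384x512x3 uint8, red, green, blue); there is no depth.
- calibration(name): a dict with "vertical_fov" (degrees; the focal length in pixels is half the picture's height over the tangent of half this angle, whatever the lens; pixels are square), "cx", "cy" (the principal point, pixels), "world_from_camera" (4x4, takes a point from camera to world coordinates). Camera axes: x right, y up, looking along -z (the intrinsics and any distortion apply to the point x, -y, -z); pixel columns grow to the right and rows downward; lengths in m; the calibration is good to about 2 mm. A picture is of the moment at which its call begins. calibration takes no time and is no camera call.
- r.sign_off(): hands the job in; it is judged then, once.
The state is a dict: "t": time; "q": joint angles; "joint_velocities": joint speeds; "tau": joint torques, N m; "ee_pos": TCP position; "eef_rot": TCP orientation; "wrist_force": force on the tool from outside, world axes, zero at the start; "torque": the same for the moment, N m; "grip_width": finger opening in m; "grasp_force": force on a finger pad.
Only numpy, scipy, OpenCV 4.12 (cv2) and the standard library are available. Lean on these libraries where they do the work, as an engineer would, in place of code of your own. Each camera call takes 0.05 s, during which the arm holds its last target. There are 200 camera calls.

## Working session

There is one attempt and no reset: what is moved stays moved. The work goes in short steps, Python scripts to look and compute and a tool call to move; the robot and the scene stay as the last step left them, time stands still between calls to the robot, and variables do not carry over. Pictures are saved under pics/ and viewed, at most 14 in all, crops included, and the job is handed in when it is done.

Besides the shell and the picture viewer there is one more tool, called after "Request:" as name(argument=value, ...) on one line, values as JSON. jog_arm: Moves the arm, as the interface text tells. Shift numbers are shares of 0.05 m and turn numbers shares of 6 degrees, none past 1 either way. Its arguments: {"type":"object","properties":{"plan":{"type":"array","items":{"type":"object","properties":{"linear":{"type":"array","items":{"type":"number","minimum":-1,"maximum":1}},"twist":{"type":"number","minimum":-1,"maximum":1}}}},"fingers":{"type":"number"},"force":{"type":"number"}},"required":["plan"]}

```bash
mkdir -p pics; ls; python3 - <<'E'
from station import telemetry,get_image,calibration,r
import cv2
for n in("scene","top"):
    im=get_image(n); cv2.imwrite(f"pics/{n}0.png",im[:,:,::-1]); print(n,calibration(n))
s=telemetry.read_state();print(s)
E
```

```text
pics
scene {'vertical_fov': 43.878155900893525, 'cx': 261.20591282746364, 'cy': 193.99549035663446, 'world_from_camera': array([[-0.87840112, -0.38444251,  0.28392856,  0.82576465],
       [ 0.47781911, -0.69397779,  0.53859421,  0.60962525],
       [-0.0100184 ,  0.60876825,  0.79328485,  0.93453048],
       [ 0.        ,  0.        ,  0.        ,  1.        ]])}
top {'vertical_fov': 54.5474974387575, 'cx': 256.3338696553489, 'cy': 192.92537023117703, 'world_from_camera': array([[-0.01883399,  0.98735926, -0.15737528,  0.36898751],
       [-0.99928988, -0.01345162,  0.03519636,  0.01278264],
       [ 0.0326345 ,  0.15792641,  0.98691146,  0.87523837],
       [ 0.        ,  0.        ,  0.        ,  1.        ]])}
{'t': 0.1, 'q': array([ 6.93335187e+01,  1.51662517e+01,  9.19755651e+01, -3.37057983e-04,
        7.29777062e+01, -2.11305787e+00]), 'joint_velocities': array([-0.02423959, -0.07966558, -0.30743039, -0.04736835, -0.06323928,
       -0.0711065 ]), 'tau': array([-4.46352060e-04, -5.16704106e+01, -3.68594170e+01, -6.42666669e-05,
        6.18075603e-03,  2.33426300e-05]), 'ee_pos': array([0.2145009 , 0.63921266, 0.1930499 ]), 'eef_rot': array([-1.79880546e+02, -4.08511819e-03,  1.61446671e+02]), 'wrist_force': array([ 0.08487983,  0.93028749, -0.03159657]), 'torque': array([ 0.04835654,  0.01041746, -0.05730095]), 'grasp_force': 0.0, 'grip_width': 0.08511425114535719}
```

View pics/top0.png

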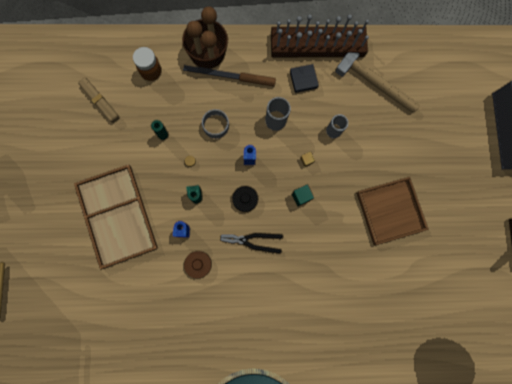

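View pics/scene0.png

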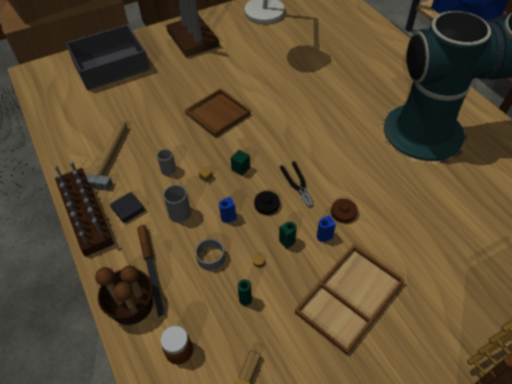

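```bash
cat > h.py <<'E'
import numpy as np, cv2
from station import telemetry,get_image,calibration,r
C={n:calibration(n) for n in("scene","top")}
def ray(n,u,v):
    c=C[n];f=192/np.tan(np.radians(c["vertical_fov"]/2));T=c["world_from_camera"]
    return T[:3,3],T[:3,:3]@np.array([(u-c["cx"])/f,-(v-c["cy"])/f,-1])
def onz(n,u,v,z):
    o,d=ray(n,u,v);return (o+d*(z-o[2])/d[2])[:2]
def px(n,p):
    c=C[n];f=192/np.tan(np.radians(c["vertical_fov"]/2));T=c["world_from_camera"]
    q=T[:3,:3].T@(np.array(p)-T[:3,3]);return np.array([c["cx"]-f*q[0]/q[2],c["cy"]+f*q[1]/q[2]])
def grab(n,name=None):
    im=get_image(n)
    if name: cv2.imwrite(f"pics/{name}.png",im[:,:,::-1])
    return im
def mask(im):  # not wood: weak red-over-blue ratio
    a=cv2.GaussianBlur(im,(3,3),0).astype(float)+1
    return ((a[...,0]-a[...,2])/(a[...,0]+a[...,2])<0.16).astype(np.uint8)
E
python3 - <<'E'
from h import *
top=cv2.imread("pics/top0.png")[...,::-1];sc=cv2.imread("pics/scene0.png")[...,::-1]
H=dict(round=((159,129),70),short=((215,124),32),tall=((277,113),80),slim=((337,126),60),flat=((194,193),60),sprue=((245,199),18),square=((303,196),50),blue=((249,155),60),blue2=((181,230),60))
S=dict(round=(245,292),short=(210,255),tall=(177,203),slim=(167,161),flat=(288,234),sprue=(266,202),square=(240,161),blue=(227,210),blue2=(326,228))
for n,im in(("top",top),("scene",sc)):
    m=mask(im);cv2.imwrite(f"pics/m_{n}.png",m*255)
    k,L,st,ce=cv2.connectedComponentsWithStats(m)
    for o in H:
        p=H[o][0] if n=="top" else S[o]
        d=np.linalg.norm(ce-p,axis=1)+1e3*(st[:,4]<30);i=d.argmin()
        hull=cv2.convexHull(np.argwhere(L==i)[:,::-1].astype(np.int32));M=cv2.moments(hull)
        c=(M["m10"]/M["m00"],M["m01"]/M["m00"])
        print(n,o,st[i],np.round(c,1),np.round(onz(n,*c,H[o][1]/2000),4))
a=cv2.resize(top[90:280,70:310],None,fx=2.5,fy=2.5,interpolation=2)
cv2.imwrite("pics/z.png",a[...,::-1])
b=np.hstack([cv2.imread("pics/m_top.png")[60:290,60:440],cv2.imread("pics/m_scene.png")[80:370,30:420][:230]])
cv2.imwrite("pics/mm.png",b)
E
```

```text
top round [151 120  17  20 213] [159.  129.1] [0.6566 0.2068]
top short [201 109  28  30 353] [214.8 123.2] [0.6769 0.0787]
top tall [265  97  26  34 625] [277.  112.9] [ 0.6925 -0.0692]
top slim [326 114  23  25 374] [336.8 125.5] [ 0.664  -0.2126]
top flat [186 185  16  19 234] [193.8 193.3] [0.5049 0.1256]
top sprue [233 187  24  24 462] [244.6 198.4] [0.4944 0.0098]
top square [292 184  22  22 312] [302.4 194.7] [ 0.499  -0.1245]
top blue [242 144  15  22 281] [249.1 154.9] [ 0.5939 -0.0022]
top blue2 [171 220  19  19 286] [180.3 229.6] [0.4226 0.1553]
scene round [238 280  13  25 270] [244.4 291.6] [0.655  0.2043]
scene short [196 239  29  31 451] [210.1 253.9] [0.6763 0.0782]
scene tall [164 185  27  38 748] [177.1 203. ] [ 0.6902 -0.0697]
scene slim [157 149  18  26 343] [166.  161.4] [ 0.6632 -0.2127]
scene flat [280 222  16  26 335] [287.5 233.8] [0.5042 0.123 ]
scene sprue [256 193  22  20 359] [266.6 202.4] [0.4953 0.01  ]
scene square [231 150  18  25 332] [239.9 161.9] [ 0.4986 -0.1243]
scene blue [218 196  19  27 405] [227.3 209.5] [ 0.5932 -0.0029]
scene blue2 [317 214  19  28 425] [325.8 228.2] [0.4208 0.152 ]
```

View pics/z.png

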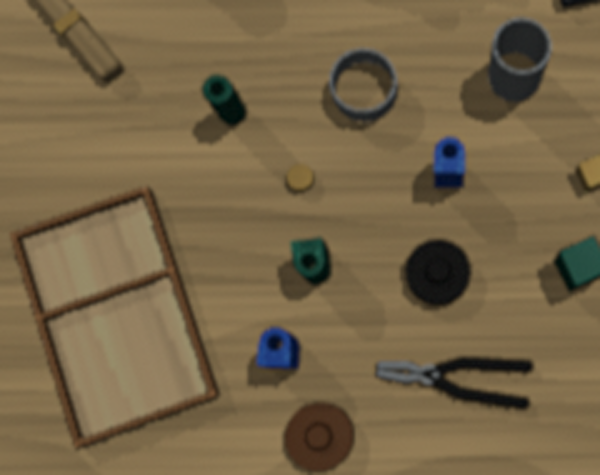

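View pics/mm.png

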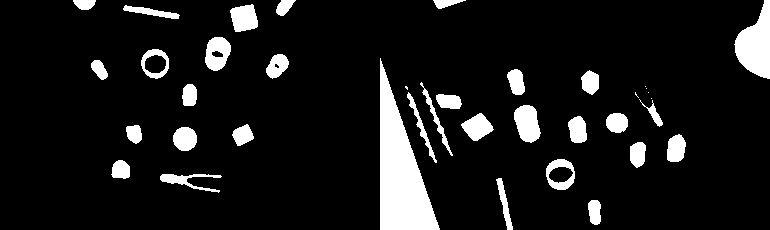

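The two views agree to about 2 mm on every object. The flat wax's flat face points up in the picture (+x). The two-bay tray is at top pixels (76–157, 165–268) with its narrow bay towards +x. Next I'll measure the trays and the yaw of the flat wax.

```bash
python3 - <<'E'
from h import *
im=cv2.imread("pics/top0.png")[...,::-1]
# two-bay corners from zoom
P=np.array([(14,236),(150,188),(217,396),(80,446)])/2.5+(70,90)-0.3
def rect(Q,n):
    W=np.array([onz("top",*q,.018) for q in Q]);e=[np.linalg.norm(W[i]-W[(i+1)%4])*1e3 for i in range(4)]
    a=[np.degrees(np.arctan2(*(W[i]-W[(i+1)%4])[::-1])) for i in range(4)]
    print(n,np.round(W.mean(0),4),np.round(e,1),np.round(a,1))
rect(P,"hand2bay")
a=cv2.GaussianBlur(im,(3,3),0).astype(int)
for n,b in(("2bay",(66,155,168,280)),("open",(345,170,440,255))):
    x0,y0,x1,y1=b;s=a[y0:y1,x0:x1]
    m=((s[...,0]<105)&((s[...,0]-s[...,2])/(s.sum(2)/3+1)>.45)).astype(np.uint8)
    k,L,st,ce=cv2.connectedComponentsWithStats(m);i=1+st[1:,4].argmax()
    pts=np.argwhere(L==i)[:,::-1].astype(np.float32)+(x0,y0)
    rect(cv2.boxPoints(cv2.minAreaRect(pts.astype(np.float32))),n)
    cv2.imwrite(f"pics/t_{n}.png",m*255)
# flat wax top face: bright green
s=im[180:210,180:208];g=s[...,1].astype(int)
print(g[4:27,4:26])
E
```

```text
hand2bay [0.4578 0.3041] [130.1 204.5 127.3 203.3] [ 109.8   19.   -70.8 -160.2]
2bay [0.4562 0.304 ] [142.1 216.4 137.4 213.8] [ 107.6   18.5  -73.5 -160.2]
open [ 0.4584 -0.3307] [146.7 139.4 143.3 137.4] [ 107.5   13.8  -73.3 -164.8]
[[107 106 106 106 105 105 106 104 105 103 101  99  97  93  95 102 106 105
  103 104 104 103]
 [107 107 107 103 100  97  95  93  89  86  83  80  77  78  80  88 102 106
  106 105 104 104]
 [108 106 101  91  87  81  77  73  69  66  66  66  68  71  67  68  89 106
  108 108 107 107]
 [109 105  95  79  77  74  65  63  62  60  62  66  69  71  63  50  71 102
  110 110 109 109]
 [110 107  96  80  75  75  67  62  63  63  64  65  69  72  64  45  54  91
  111 112 112 111]
 [112 109  98  82  75  75  70  71  68  67  67  66  73  78  68  44  39  74
  108 114 113 113]
 [114 110  95  79  77  78  73  74  69  66  64  67  81  84  70  45  28  58
   98 111 112 112]
 [112 109  95  74  78  84  71  60  51  46  47  59  81  85  70  47  26  47
   85 103 107 109]
 [107 106  93  71  75  80  62  38  25  21  24  41  65  77  69  50  26  40
   75  98 102 107]
 [100  97  81  66  70  72 
[... 576 characters left out ...]
9  54  47  35  21  16  19  31
   65  95 100  98]
 [ 63  64  64  64  64  62  54  45  43  44  42  36  26  19  17  15  19  43
   75  96  99  98]
 [ 62  64  63  63  64  64  61  49  35  23  20  20  16  15  14  18  34  63
   89  99  98  98]
 [ 60  60  60  61  64  63  64  59  48  32  20  16  17  17  24  40  61  83
   94  96  96  96]
 [ 61  61  61  63  64  63  64  64  60  50  38  29  28  35  55  76  86  95
   97  97  95  96]
 [ 66  66  66  67  67  67  66  67  66  64  57  51  54  66  85  99 102 102
  101 100  99 100]
 [ 67  68  67  67  68  68  68  68  67  66  67  74  85  91 100 104 103 103
  102 102 102 101]
 [ 64  65  67  65  66  65  65  65  64  66  77  94 103 104 100  99  99  99
  100  99  99  99]]
```

```bash
cat > go.py <<'E'
import sys,numpy as np
from station import telemetry
# usage: go.py x,y,z[,yaw] ... : tool-axes legs in jog shares; yaw = yaw of the tool for that leg
s=telemetry.read_state();p=np.array(s["ee_pos"]);y0=s["eef_rot"][2]
print("at",np.round(p,4),np.round(s["eef_rot"],2),"q",np.round(s["q"],1))
for a in sys.argv[1:]:
    v=[float(k) for k in a.split(",")];yaw=v[3] if len(v)>3 else y0
    t=np.radians(yaw);d=np.array(v[:3])-p
    tool=np.array([d[0]*np.cos(t)+d[1]*np.sin(t),d[0]*np.sin(t)-d[1]*np.cos(t),-d[2]])/.05
    tw=-((yaw-y0+180)%360-180)/6
    print(a,"shares",np.round(tool,2),"twist",round(tw,2),"rows@0.5:",int(np.ceil(np.linalg.norm(tool)/.5)))
    p=np.array(v[:3]);y0=yaw
E
python3 go.py .495,.010,.12,198.7 .495,.010,-.003
```

```text
at [0.2145 0.6392 0.193 ] [-179.88   -0.    161.45] q [69.3 15.2 92.  -0.  73.  -2.1]
.495,.010,.12,198.7 shares [ -1.28 -13.72   1.46] twist -6.21 rows@0.5: 28
.495,.010,-.003 shares [-0.    0.    2.46] twist -0.0 rows@0.5: 5
```

Request:
jog_arm(plan=[{"linear": [0,0,0],"twist": -0.78},{"linear": [0,0,0],"twist": -0.78},{"linear": [0,0,0],"twist": -0.78},{"linear": [0,0,0],"twist": -0.78},{"linear": [0,0,0],"twist": -0.78},{"linear": [0,0,0],"twist": -0.78},{"linear": [0,0,0],"twist": -0.78},{"linear": [0,0,0],"twist": -0.76},{"linear": [0,0,0],"twist": 0}], fingers=0, force=40)

```text
t: 0.85
ee_pos: [0.2146, 0.6395, 0.1935]
eef_rot: [-179.9, -0.0, -161.1]
wrist_force: [0.2, -0.2, -0.1]
grip_width: 0.0851
grasp_force: 0.0
```

Request:
jog_arm(plan=[{"linear": [-0.06,-0.65,0]},{"linear": [-0.06,-0.65,0]},{"linear": [-0.06,-0.65,0]},{"linear": [-0.06,-0.65,0]},{"linear": [-0.06,-0.65,0]},{"linear": [-0.06,-0.65,0]},{"linear": [-0.06,-0.65,0]},{"linear": [-0.06,-0.65,0]},{"linear": [-0.06,-0.65,0]},{"linear": [-0.06,-0.65,0]},{"linear": [-0.06,-0.65,0]},{"linear": [-0.06,-0.65,0]},{"linear": [-0.06,-0.65,0]},{"linear": [-0.06,-0.65,0]},{"linear": [-0.06,-0.65,0]},{"linear": [-0.06,-0.65,0]},{"linear": [-0.06,-0.65,0]},{"linear": [-0.06,-0.65,0]},{"linear": [-0.06,-0.65,0]},{"linear": [0,0,0]}])

```text
validation failed for argument at $.pl...
```

```bash
python3 go.py .495,.010,.05,198.7 .495,.010,-.003
```

```text
at [0.2146 0.6395 0.1935] [-1.7995e+02 -5.0000e-02 -1.6112e+02] q [ 69.3  15.1  91.9   0.   73.  -39.5]
.495,.010,.05,198.7 shares [ -1.28 -13.72   2.87] twist 0.03 rows@0.5: 29
.495,.010,-.003 shares [-0.    0.    1.06] twist -0.0 rows@0.5: 3
```

Request:
jog_arm(plan=[{"linear": [-0.06,-0.65,0],"twist": 0},{"linear": [-0.06,-0.65,0],"twist": 0},{"linear": [-0.06,-0.65,0],"twist": 0},{"linear": [-0.06,-0.65,0],"twist": 0},{"linear": [-0.06,-0.65,0],"twist": 0},{"linear": [-0.06,-0.65,0],"twist": 0},{"linear": [-0.06,-0.65,0],"twist": 0},{"linear": [-0.06,-0.65,0],"twist": 0},{"linear": [-0.06,-0.65,0],"twist": 0},{"linear": [-0.06,-0.65,0],"twist": 0},{"linear": [-0.06,-0.65,0],"twist": 0},{"linear": [-0.06,-0.65,0],"twist": 0},{"linear": [-0.06,-0.65,0],"twist": 0},{"linear": [-0.06,-0.65,0],"twist": 0},{"linear": [-0.06,-0.65,0],"twist": 0},{"linear": [-0.06,-0.65,0],"twist": 0},{"linear": [-0.06,-0.65,0],"twist": 0},{"linear": [-0.06,-0.65,0],"twist": 0},{"linear": [-0.06,-0.65,0],"twist": 0},{"linear": [0,0,0],"twist": 0}])

```text
t: 2.52
ee_pos: [0.4692, 0.069, 0.1943]
eef_rot: [-179.8, 0.0, -161.6]
wrist_force: [-0.3, 0.3, 0.1]
grip_width: 0.0853
grasp_force: 0.0
```

```bash
python3 go.py .495,.010,.05,198.7 .495,.010,-.003
```

```text
at [0.4692 0.069  0.1943] [-1.7984e+02  2.0000e-02 -1.6162e+02] q [   5.5   -7.1  115.6   -0.2   71.5 -102.8]
.495,.010,.05,198.7 shares [-0.11 -1.28  2.89] twist -0.05 rows@0.5: 7
.495,.010,-.003 shares [-0.    0.    1.06] twist -0.0 rows@0.5: 3
```

Request:
jog_arm(plan=[{"linear": [-0.05,-0.5,0],"twist": 0},{"linear": [-0.05,-0.5,0],"twist": 0},{"linear": [0,-0.3,0],"twist": 0},{"linear": [0,0,0.6],"twist": 0},{"linear": [0,0,0.6],"twist": 0},{"linear": [0,0,0.6],"twist": 0},{"linear": [0,0,0.6],"twist": 0},{"linear": [0,0,0.4],"twist": 0},{"linear": [0,0,0],"twist": 0},{"linear": [0,0,0],"twist": 0}])

```text
t: 3.35
ee_pos: [0.4914, 0.0141, 0.0531]
eef_rot: [179.9, -0.2, -161.3]
wrist_force: [-0.2, -0.4, 0.7]
grip_width: 0.0856
grasp_force: 0.0
```

```bash
python3 go.py .495,.010,-.003,198.7; python3 -c "
from h import *
a=grab('top');b=grab('scene')
z=np.hstack([cv2.resize(a[150:250,180:310],None,fx=3,fy=3),cv2.resize(b[140:240,205:335],None,fx=3,fy=3)])
cv2.imwrite('pics/g1.png',z[...,::-1])"
```

```text
at [0.4914 0.0141 0.0531] [ 179.92   -0.19 -161.29] q [  -1.3    3.2  121.7    0.    55.3 -110. ]
.495,.010,-.003,198.7 shares [-0.04 -0.1   1.12] twist 0.0 rows@0.5: 3
```

View pics/g1.png

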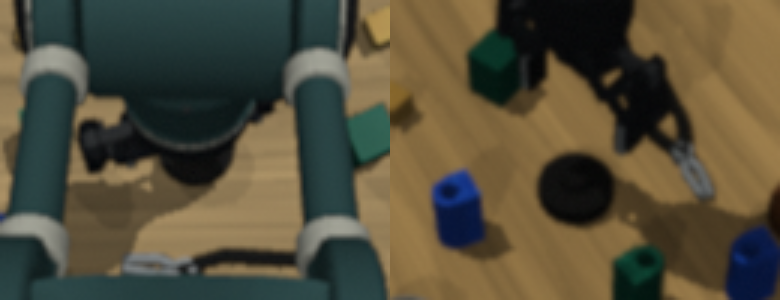

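The gripper straddles the sprue base cleanly in both views, with the disc at (575,188) in the right crop. Descending now.

Request:
jog_arm(plan=[{"linear": [-0.04,-0.1,0.3],"twist": 0},{"linear": [0,0,0.3],"twist": 0},{"linear": [0,0,0.25],"twist": 0},{"linear": [0,0,0.15],"twist": 0},{"linear": [0,0,0.1],"twist": 0},{"linear": [0,0,0],"twist": 0},{"linear": [0,0,0],"twist": 0}])

```text
t: 4.03
ee_pos: [0.4974, 0.0096, 0.0002]
eef_rot: [-180.0, 0.1, -161.2]
wrist_force: [-0.4, 1.2, 0.4]
grip_width: 0.085
grasp_force: 0.0
```

Request:
jog_arm(plan=[{"linear": [0,0,0],"twist": 0},{"linear": [0,0,0],"twist": 0},{"linear": [0,0,0],"twist": 0},{"linear": [0,0,0],"twist": 0},{"linear": [0,0,0],"twist": 0},{"linear": [0,0,0],"twist": 0},{"linear": [0,0,0],"twist": 0},{"linear": [0,0,0],"twist": 0}], fingers=0.6, force=40)

```text
t: 4.7
ee_pos: [0.4965, 0.0096, -0.0007]
eef_rot: [180.0, -0.0, -161.2]
wrist_force: [0.1, 0.0, -0.0]
grip_width: 0.0339
grasp_force: 0.0
```

```bash
python3 -c "
from h import *
a=grab('top');b=grab('scene')
z=np.hstack([cv2.resize(a[150:250,180:310],None,fx=3,fy=3),cv2.resize(b[140:240,205:335],None,fx=3,fy=3)])
cv2.imwrite('pics/g2.png',z[...,::-1])"
```

```text
(no output)
```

View pics/g2.png

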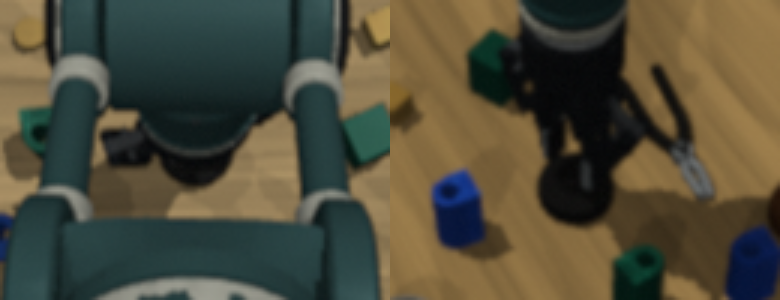

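The fingers passed above the disc without touching it: tips near (588,190) in the right crop, force 0. The real tips sit higher than I assumed. I'll open, then go lower in small steps while watching the force.

Request:
jog_arm(plan=[{"linear": [0,0,0],"twist": 0},{"linear": [0,0,0],"twist": 0},{"linear": [0,0,0],"twist": 0},{"linear": [0,0,0],"twist": 0},{"linear": [0,0,0],"twist": 0},{"linear": [0,0,0],"twist": 0},{"linear": [0,0,0],"twist": 0}], fingers=0)

```text
t: 5.38
ee_pos: [0.4966, 0.0096, -0.0007]
eef_rot: [-180.0, 0.0, -161.2]
wrist_force: [-0.2, -0.3, -0.7]
grip_width: 0.0853
grasp_force: 0.0
```

Request:
jog_arm(plan=[{"linear": [0,0,0.06],"twist": 0},{"linear": [0,0,0.06],"twist": 0},{"linear": [0,0,0],"twist": 0}])

```text
t: 5.63
ee_pos: [0.4958, 0.0096, -0.0075]
eef_rot: [180.0, -0.1, -161.2]
wrist_force: [0.0, 0.2, -1.3]
grip_width: 0.0855
grasp_force: 0.0
```

```bash
python3 -c "
from h import *
for w in(.017,):
  for z in(0,.006,.012,.018,.024,.03): print(z,px('scene',(.4965+w*-.3206,.0096+w*.947,z)).round(1))
print('seen 270.3 203.3')
s=telemetry.read_state();print(s['ee_pos'],s['wrist_force'])
"
```

```text
0 [271.3 208.5]
0.006 [271.3 207. ]
0.012 [271.3 205.6]
0.018 [271.3 204.1]
0.024 [271.4 202.6]
0.03 [271.4 201.1]
seen 270.3 203.3
[ 0.4958193   0.00958565 -0.00751566] [ 0.04486888  0.23968307 -1.34455741]
```

Request:
jog_arm(plan=[{"linear": [0,0,0.06],"twist": 0},{"linear": [0,0,0.06],"twist": 0},{"linear": [0,0,0],"twist": 0}])

```text
t: 5.88
ee_pos: [0.4959, 0.0096, -0.0135]
eef_rot: [180.0, -0.1, -161.2]
wrist_force: [0.0, -0.1, -0.6]
grip_width: 0.0856
grasp_force: 0.0
```

Request:
jog_arm(plan=[{"linear": [0,0,0],"twist": 0},{"linear": [0,0,0],"twist": 0},{"linear": [0,0,0],"twist": 0},{"linear": [0,0,0],"twist": 0},{"linear": [0,0,0],"twist": 0}], fingers=0.32, force=20)

```text
t: 6.3
ee_pos: [0.4967, 0.0096, -0.0126]
eef_rot: [-180.0, 0.0, -161.2]
wrist_force: [0.1, 0.1, 0.5]
grip_width: 0.0581
grasp_force: 0.0
```

```bash
python3 -c "
from h import *
b=grab('scene')
cv2.imwrite('pics/g3.png',cv2.resize(b[120:240,215:335],None,fx=5,fy=5,interpolation=2)[...,::-1])"
```

```text
(no output)
```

View pics/g3.png

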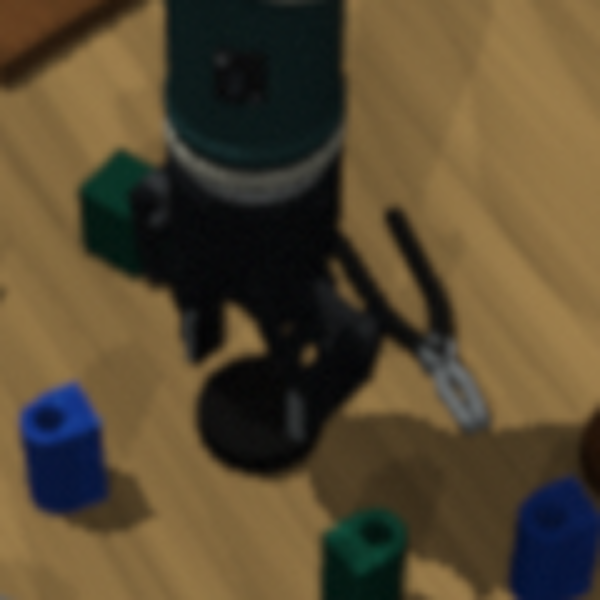

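```bash
python3 -c "
from h import *
s=telemetry.read_state();print(s['ee_pos'],s['eef_rot'],s['q'])
for z in(0,.01,.02,.03):
  a=onz('scene',255,190.5,z);b=onz('scene',274.2,207,z);print(z,a,b,(a+b)/2,np.linalg.norm(a-b),np.degrees(np.arctan2(*(b-a)[::-1])))
"
```

```text
[ 0.49667313  0.00958582 -0.01260867] [-1.79996580e+02  1.27585293e-02 -1.61231377e+02] [-1.76842437e+00  9.11569862e+00  1.23617357e+02  1.73383356e-03
  4.72537967e+01 -1.10538223e+02]
0 [ 0.4995439  -0.04196393] [0.48272922 0.02521818] [ 0.49113656 -0.00837287] 0.06925438252777782 104.0516171414286
0.01 [ 0.50303465 -0.03499156] [0.48639989 0.03147166] [ 0.49471727 -0.00175995] 0.06851332181615707 104.0516171414285
0.02 [ 0.50652539 -0.02801919] [0.49007056 0.03772515] [0.49829798 0.00485298] 0.06777226110453623 104.0516171414285
0.03 [ 0.51001614 -0.02104682] [0.49374123 0.04397863] [0.50187869 0.0114659 ] 0.06703120039291556 104.05161714142865
```

The tips triangulate to about z = 25 mm while the TCP reads -13 mm, so the tips sit well above the reported TCP. I'll work from measured heights: open, go lower and retry.

Request:
jog_arm(plan=[{"linear": [0,0,0],"twist": 0},{"linear": [0,0,0],"twist": 0},{"linear": [0,0,0],"twist": 0},{"linear": [0,0,0],"twist": 0},{"linear": [0,0,0.1],"twist": 0},{"linear": [0,0,0.1],"twist": 0},{"linear": [0,0,0],"twist": 0}], fingers=0)

```text
t: 6.93
ee_pos: [0.4953, 0.0096, -0.024]
eef_rot: [180.0, -0.1, -161.2]
wrist_force: [-0.2, -0.3, -0.1]
grip_width: 0.0855
grasp_force: 0.0
```

Request:
jog_arm(plan=[{"linear": [0,0,0],"twist": 0},{"linear": [0,0,0],"twist": 0},{"linear": [0,0,0],"twist": 0},{"linear": [0,0,0],"twist": 0},{"linear": [0,0,0],"twist": 0}], fingers=0.32, force=20)

```text
t: 7.35
ee_pos: [0.4967, 0.0095, -0.0226]
eef_rot: [-180.0, 0.0, -161.2]
wrist_force: [0.5, -0.7, 0.5]
grip_width: 0.0579
grasp_force: 0.0
```

Request:
jog_arm(plan=[{"linear": [0,0,0],"twist": 0},{"linear": [0,0,0],"twist": 0},{"linear": [0,0,0],"twist": 0},{"linear": [0,0,0],"twist": 0},{"linear": [0,0,0.07],"twist": 0},{"linear": [0,0,0.07],"twist": 0},{"linear": [0,0,0],"twist": 0}], fingers=0)

```text
t: 7.93
ee_pos: [0.4957, 0.0096, -0.0306]
eef_rot: [180.0, -0.1, -161.2]
wrist_force: [-0.3, 0.4, -0.2]
grip_width: 0.0853
grasp_force: 0.0
```

Request:
jog_arm(plan=[{"linear": [0,0,0],"twist": 0},{"linear": [0,0,0],"twist": 0},{"linear": [0,0,0],"twist": 0},{"linear": [0,0,0],"twist": 0},{"linear": [0,0,0],"twist": 0}], fingers=0.32, force=20)

```text
t: 8.35
ee_pos: [0.4964, 0.0096, -0.0294]
eef_rot: [180.0, -0.0, -161.2]
wrist_force: [-2.8, 0.3, 4.1]
grip_width: 0.0603
grasp_force: 21.2
```

```bash
python3 -c "
from h import *
b=grab('scene')
cv2.imwrite('pics/g4.png',cv2.resize(b[120:240,215:335],None,fx=5,fy=5,interpolation=2)[...,::-1])"
```

```text
(no output)
```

View pics/g4.png

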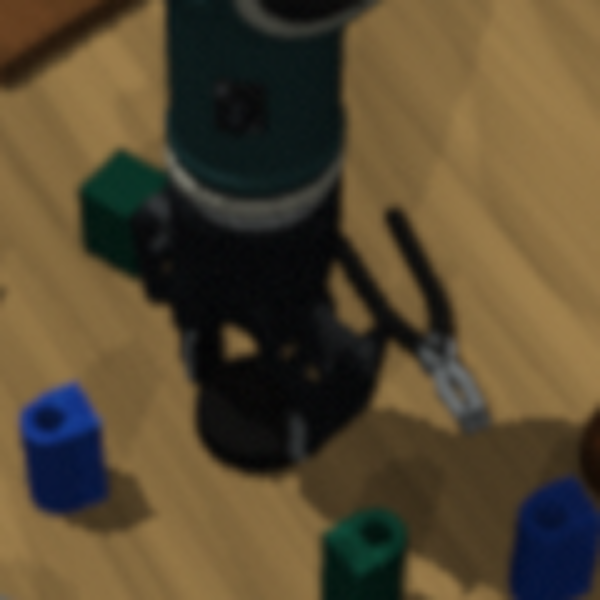

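Contact at 60 mm opening with the pads on the upper part of the disc. I'll go 7 mm lower for a firm grip.

Request:
jog_arm(plan=[{"linear": [0,0,0],"twist": 0},{"linear": [0,0,0],"twist": 0},{"linear": [0,0,0],"twist": 0},{"linear": [0,0,0],"twist": 0},{"linear": [0,0,0.07],"twist": 0},{"linear": [0,0,0.07],"twist": 0},{"linear": [0,0,0],"twist": 0}], fingers=0)

```text
t: 8.98
ee_pos: [0.4957, 0.0096, -0.0377]
eef_rot: [180.0, -0.1, -161.2]
wrist_force: [-1.0, -0.4, -0.2]
grip_width: 0.0854
grasp_force: 0.0
```

Request:
jog_arm(plan=[{"linear": [0,0,0],"twist": 0},{"linear": [0,0,0],"twist": 0},{"linear": [0,0,0],"twist": 0},{"linear": [0,0,0],"twist": 0},{"linear": [0,0,0],"twist": 0}], fingers=0.36, force=30)

```text
t: 9.4
ee_pos: [0.4966, 0.0096, -0.0364]
eef_rot: [-180.0, -0.0, -161.2]
wrist_force: [-2.9, 0.6, 3.8]
grip_width: 0.0606
grasp_force: 32.6
```

Request:
jog_arm(plan=[{"linear": [0,0,-0.1],"twist": 0},{"linear": [0,0,-0.25],"twist": 0},{"linear": [0,0,-0.4],"twist": 0},{"linear": [0,0,-0.4],"twist": 0},{"linear": [0,0,-0.4],"twist": 0},{"linear": [0,0,-0.3],"twist": 0},{"linear": [0,0,0],"twist": 0},{"linear": [0,0,0],"twist": 0}])

```text
t: 10.07
ee_pos: [0.4975, 0.0095, 0.0566]
eef_rot: [-179.9, 0.1, -161.2]
wrist_force: [0.6, 0.0, -1.7]
grip_width: 0.0605
grasp_force: 32.9
```

```bash
python3 go.py .4186,.291,.055,198.7 .4186,.291,-.029; python3 -c "
from h import *
b=grab('scene')
cv2.imwrite('pics/g5.png',cv2.resize(b[100:240,215:355],None,fx=4,fy=4,interpolation=2)[...,::-1])"
```

```text
at [0.4975 0.0095 0.0566] [-1.7995e+02  1.4000e-01 -1.6123e+02] q [  -1.8    3.4  121.1   -0.    55.4 -110.5]
.4186,.291,.055,198.7 shares [-0.31  5.84  0.03] twist 0.01 rows@0.5: 12
.4186,.291,-.029 shares [-0.    0.    1.68] twist -0.0 rows@0.5: 4
```

View pics/g5.png

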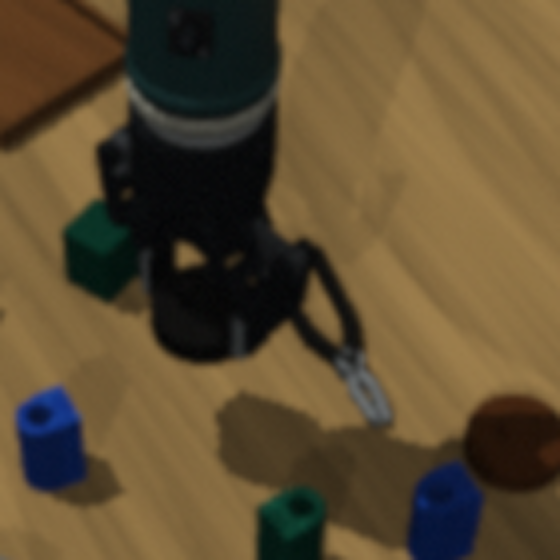

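The base is held level at (205,310) in the crop. Carrying it to the wide bay.

Request:
jog_arm(plan=[{"linear": [-0.03,0.25,0],"twist": 0},{"linear": [-0.03,0.5,0],"twist": 0},{"linear": [-0.03,0.5,0],"twist": 0},{"linear": [-0.03,0.5,0],"twist": 0},{"linear": [-0.03,0.5,0],"twist": 0},{"linear": [-0.03,0.5,0],"twist": 0},{"linear": [-0.03,0.5,0],"twist": 0},{"linear": [-0.03,0.5,0],"twist": 0},{"linear": [-0.03,0.5,0],"twist": 0},{"linear": [-0.03,0.5,0],"twist": 0},{"linear": [-0.01,0.5,0],"twist": 0},{"linear": [0,0.4,0],"twist": 0},{"linear": [0,0.2,0],"twist": 0},{"linear": [0,0,0],"twist": 0},{"linear": [0,0,0],"twist": 0}])

```text
t: 11.37
ee_pos: [0.4161, 0.2912, 0.0547]
eef_rot: [-179.9, -0.1, -161.1]
wrist_force: [-0.0, -1.3, -1.2]
grip_width: 0.0605
grasp_force: 32.9
```

```bash
python3 go.py .4186,.291,.055,198.7 .4186,.291,-.029; python3 -c "
from h import *
b=grab('scene')
cv2.imwrite('pics/g6.png',cv2.resize(b[170:350,270:430],None,fx=3,fy=3,interpolation=2)[...,::-1])"
```

```text
at [0.4161 0.2912 0.0547] [-1.7994e+02 -1.2000e-01 -1.6114e+02] q [ 32.2   4.8 119.8  -0.   55.5 -76.7]
.4186,.291,.055,198.7 shares [-0.05 -0.02 -0.01] twist 0.03 rows@0.5: 1
.4186,.291,-.029 shares [-0.    0.    1.68] twist -0.0 rows@0.5: 4
```

View pics/g6.png

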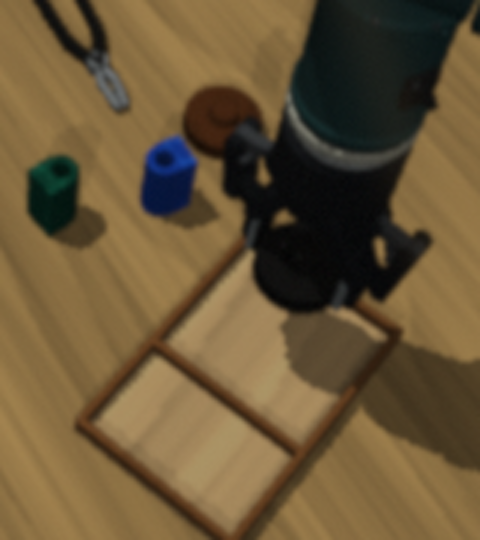

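It hangs over the wide bay. Lowering.

Request:
jog_arm(plan=[{"linear": [-0.05,-0.02,0.3],"twist": 0},{"linear": [0,0,0.4],"twist": 0},{"linear": [0,0,0.4],"twist": 0},{"linear": [0,0,0.3],"twist": 0},{"linear": [0,0,0.15],"twist": 0},{"linear": [0,0,0.08],"twist": 0},{"linear": [0,0,0.05],"twist": 0},{"linear": [0,0,0],"twist": 0},{"linear": [0,0,0],"twist": 0},{"linear": [0,0,0],"twist": 0}])

```text
t: 12.25
ee_pos: [0.4208, 0.2919, -0.0272]
eef_rot: [180.0, 0.1, -161.2]
wrist_force: [0.2, 0.5, -0.1]
grip_width: 0.0603
grasp_force: 32.9
```

Request:
jog_arm(plan=[{"linear": [0,0,0.03],"twist": 0},{"linear": [0,0,0.03],"twist": 0},{"linear": [0,0,0],"twist": 0},{"linear": [0,0,0],"twist": 0}])

```text
t: 12.58
ee_pos: [0.4205, 0.2918, -0.0304]
eef_rot: [180.0, 0.1, -161.2]
wrist_force: [-1.2, -1.6, 5.5]
grip_width: 0.0603
grasp_force: 33.4
```

Request:
jog_arm(plan=[{"linear": [0,0,0],"twist": 0},{"linear": [0,0,0],"twist": 0},{"linear": [0,0,0],"twist": 0},{"linear": [0,0,-0.1],"twist": 0},{"linear": [0,0,-0.3],"twist": 0},{"linear": [0,0,-0.6],"twist": 0},{"linear": [0,0,-0.6],"twist": 0},{"linear": [0,0,-0.6],"twist": 0},{"linear": [0,0,-0.6],"twist": 0},{"linear": [0,0,0],"twist": 0},{"linear": [0,0,0],"twist": 0}], fingers=0.13)

```text
t: 13.5
ee_pos: [0.4217, 0.2926, 0.1117]
eef_rot: [179.9, 0.3, -161.2]
wrist_force: [0.5, -0.3, -0.6]
grip_width: 0.0741
grasp_force: 0.0
```

```bash
python3 go.py .691,-.0695,.13,198.7
```

```text
at [0.4217 0.2926 0.1117] [ 179.92    0.32 -161.23] q [ 32.    1.3 116.8  -0.   61.6 -76.8]
.691,-.0695,.13,198.7 shares [-2.78 -8.59 -0.37] twist 0.01 rows@0.5: 19
```

Request:
jog_arm(plan=[{"linear": [-0.15,-0.45,-0.02],"twist": 0},{"linear": [-0.15,-0.45,-0.02],"twist": 0},{"linear": [-0.15,-0.45,-0.02],"twist": 0},{"linear": [-0.15,-0.45,-0.02],"twist": 0},{"linear": [-0.15,-0.45,-0.02],"twist": 0},{"linear": [-0.15,-0.45,-0.02],"twist": 0},{"linear": [-0.15,-0.45,-0.02],"twist": 0},{"linear": [-0.15,-0.45,-0.02],"twist": 0},{"linear": [-0.15,-0.45,-0.02],"twist": 0},{"linear": [-0.15,-0.45,-0.02],"twist": 0},{"linear": [-0.15,-0.45,-0.02],"twist": 0},{"linear": [-0.15,-0.45,-0.02],"twist": 0},{"linear": [-0.15,-0.45,-0.02],"twist": 0},{"linear": [-0.15,-0.45,-0.02],"twist": 0},{"linear": [-0.15,-0.45,-0.02],"twist": 0},{"linear": [-0.15,-0.45,-0.02],"twist": 0},{"linear": [-0.15,-0.45,-0.02],"twist": 0},{"linear": [-0.15,-0.45,0],"twist": 0},{"linear": [-0.08,-0.5,0],"twist": 0},{"linear": [0,0,0],"twist": 0}], fingers=0)

```text
t: 15.17
ee_pos: [0.6903, -0.0751, 0.1233]
eef_rot: [-179.9, -0.1, -161.4]
wrist_force: [1.2, -0.3, 0.2]
grip_width: 0.0856
grasp_force: 0.0
```

```bash
cat >> h.py <<'E'
def find(n,xyz,hh,name=None,rad=30):  # largest non-wood blob near a predicted spot, its hull centre on plane hh
    im=grab(n,name);u=px(n,xyz);m=mask(im)
    k,L,st,ce=cv2.connectedComponentsWithStats(m)
    d=np.linalg.norm(ce-u,axis=1);ok=[i for i in range(1,k) if d[i]<rad and st[i,4]>30]
    for i in ok:
        h=cv2.convexHull(np.argwhere(L==i)[:,::-1].astype(np.int32));M=cv2.moments(h)
        print(n,st[i],np.round(onz(n,M["m10"]/M["m00"],M["m01"]/M["m00"],hh),4))
E
python3 go.py .691,-.0695,.13,198.7 .691,-.0695,.001;python3 -c "
from h import *
find('top',(.42,.292,.015),.015,'t2');find('scene',(.42,.292,.015),.015,'s2')"
```

```text
at [ 0.6903 -0.0751  0.1233] [-1.7995e+02 -1.3000e-01 -1.6138e+02] q [-8.200e+00  2.000e+01  9.330e+01 -1.000e-01  6.680e+01 -1.168e+02]
.691,-.0695,.13,198.7 shares [-0.05  0.1  -0.13] twist -0.01 rows@0.5: 1
.691,-.0695,.001 shares [-0.    0.    2.58] twist -0.0 rows@0.5: 6
top [108 221  27  26 554] [0.4181 0.2919]
scene [349 267  26  26 529] [0.4195 0.291 ]
```

The sprue base is at (0.419, 0.2915), close to the bay centre. Now the tall flask.

Request:
jog_arm(plan=[{"linear": [-0.05,0.1,0],"twist": 0},{"linear": [0,0,0.4],"twist": 0},{"linear": [0,0,0.45],"twist": 0},{"linear": [0,0,0.45],"twist": 0},{"linear": [0,0,0.45],"twist": 0},{"linear": [0,0,0.4],"twist": 0},{"linear": [0,0,0.3],"twist": 0},{"linear": [0,0,0],"twist": 0},{"linear": [0,0,0],"twist": 0}])

```text
t: 16.02
ee_pos: [0.6891, -0.0643, 0.0021]
eef_rot: [179.9, -0.1, -161.2]
wrist_force: [0.2, 0.5, -0.8]
grip_width: 0.0853
grasp_force: 0.0
```

Request:
jog_arm(plan=[{"linear": [0,0,0],"twist": 0},{"linear": [0,0,0],"twist": 0},{"linear": [0,0,0],"twist": 0},{"linear": [0,0,0],"twist": 0},{"linear": [0,0,0],"twist": 0},{"linear": [0,0,0],"twist": 0}], fingers=0.45, force=40)

```text
t: 16.52
ee_pos: [0.6924, -0.0658, 0.0058]
eef_rot: [-179.9, 0.2, -161.3]
wrist_force: [-1.0, 0.0, 6.3]
grip_width: 0.0534
grasp_force: 41.8
```

Request:
jog_arm(plan=[{"linear": [0,0,-0.15],"twist": 0},{"linear": [0,0,-0.3],"twist": 0},{"linear": [0,0,-0.4],"twist": 0},{"linear": [0,0,-0.4],"twist": 0},{"linear": [0,0,-0.4],"twist": 0},{"linear": [0,0,-0.3],"twist": 0},{"linear": [0,0,-0.1],"twist": 0},{"linear": [0,0,0],"twist": 0},{"linear": [0,0,0],"twist": 0}])

```text
t: 17.27
ee_pos: [0.6901, -0.0655, 0.1054]
eef_rot: [180.0, -0.0, -161.2]
wrist_force: [-0.8, 0.2, -2.8]
grip_width: 0.0532
grasp_force: 42.9
```

```bash
python3 go.py .4195,.2915,.11,198.7;python3 -c "
from h import *
find('scene',(.69,-.069,.14),.14,'s3')"
```

```text
at [ 0.6901 -0.0655  0.1054] [ 1.7999e+02 -3.0000e-02 -1.6123e+02] q [  -7.5   20.6   94.4   -0.    65.  -116.2]
.4195,.2915,.11,198.7 shares [ 2.84  8.5  -0.09] twist 0.01 rows@0.5: 18
```

Request:
jog_arm(plan=[{"linear": [0.08,0.2,0],"twist": 0},{"linear": [0.15,0.45,0],"twist": 0},{"linear": [0.15,0.45,0],"twist": 0},{"linear": [0.15,0.45,0],"twist": 0},{"linear": [0.15,0.45,0],"twist": 0},{"linear": [0.15,0.45,0],"twist": 0},{"linear": [0.15,0.45,0],"twist": 0},{"linear": [0.15,0.45,0],"twist": 0},{"linear": [0.15,0.45,0],"twist": 0},{"linear": [0.15,0.45,0],"twist": 0},{"linear": [0.15,0.45,0],"twist": 0},{"linear": [0.15,0.45,0],"twist": 0},{"linear": [0.15,0.45,0],"twist": 0},{"linear": [0.15,0.45,0],"twist": 0},{"linear": [0.15,0.45,0],"twist": 0},{"linear": [0.15,0.45,0],"twist": 0},{"linear": [0.15,0.45,0],"twist": 0},{"linear": [0.15,0.45,0],"twist": 0},{"linear": [0.15,0.45,0],"twist": 0},{"linear": [0.06,0.2,0],"twist": 0}])

```text
t: 18.98
ee_pos: [0.4158, 0.2924, 0.1043]
eef_rot: [180.0, -0.2, -161.1]
wrist_force: [0.0, -0.2, -3.4]
grip_width: 0.0533
grasp_force: 43.2
```

Request:
jog_arm(plan=[{"linear": [0,0,0],"twist": 0},{"linear": [0,0,0],"twist": 0},{"linear": [0,0,0],"twist": 0}])

```text
t: 19.23
ee_pos: [0.4192, 0.2905, 0.1053]
eef_rot: [-180.0, -0.0, -161.2]
wrist_force: [-0.2, 0.1, -2.7]
grip_width: 0.0536
grasp_force: 43.2
```

```bash
python3 go.py .4202,.2918,.045,198.7
```

```text
at [0.4192 0.2905 0.1053] [-1.7995e+02 -4.0000e-02 -1.6122e+02] q [ 31.9   1.6 117.2  -0.   61.3 -76.8]
.4202,.2918,.045,198.7 shares [-0.03  0.02  1.21] twist 0.01 rows@0.5: 3
```

Request:
jog_arm(plan=[{"linear": [-0.03,0.02,0.2],"twist": 0},{"linear": [0,0,0.4],"twist": 0},{"linear": [0,0,0.4],"twist": 0},{"linear": [0,0,0.2],"twist": 0},{"linear": [0,0,0],"twist": 0},{"linear": [0,0,0],"twist": 0},{"linear": [0,0,0],"twist": 0}])

```text
t: 19.82
ee_pos: [0.4214, 0.2928, 0.0465]
eef_rot: [180.0, 0.1, -161.3]
wrist_force: [0.0, -0.2, -2.3]
grip_width: 0.0531
grasp_force: 43.2
```

```bash
python3 go.py .4202,.2918,.03,198.7; python3 -c "
from h import *
a=grab('top');b=grab('scene')
z=np.hstack([cv2.resize(a[195:265,75:165],None,fx=4,fy=4,interpolation=2),cv2.resize(b[230:300,315:405],None,fx=4,fy=4,interpolation=2)])
cv2.imwrite('pics/g7.png',z[...,::-1])"
```

```text
at [0.4214 0.2928 0.0465] [ 1.7999e+02  7.0000e-02 -1.6127e+02] q [ 32.    5.8 119.7  -0.   54.4 -76.7]
.4202,.2918,.03,198.7 shares [ 0.03 -0.01  0.33] twist 0.01 rows@0.5: 1
```

View pics/g7.png

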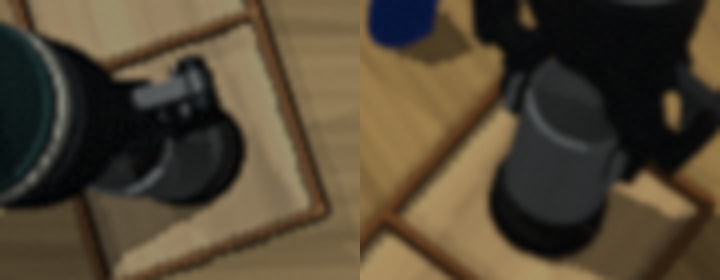

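The flask hangs centred just above the base (left crop (190,150), right crop (550,190)). Lowering onto it.

Request:
jog_arm(plan=[{"linear": [0.03,-0.01,0.12],"twist": 0},{"linear": [0,0,0.1],"twist": 0},{"linear": [0,0,0.06],"twist": 0},{"linear": [0,0,0.04],"twist": 0},{"linear": [0,0,0.02],"twist": 0},{"linear": [0,0,0],"twist": 0},{"linear": [0,0,0],"twist": 0}])

```text
t: 20.5
ee_pos: [0.419, 0.2915, 0.0298]
eef_rot: [-180.0, -0.1, -161.2]
wrist_force: [-3.8, -2.7, 5.8]
grip_width: 0.0532
grasp_force: 44.0
```

Request:
jog_arm(plan=[{"linear": [0,0,0],"twist": 0},{"linear": [0,0,0],"twist": 0},{"linear": [0,0,0],"twist": 0},{"linear": [0,0,0],"twist": 0},{"linear": [0,0,-0.2],"twist": 0},{"linear": [0,0,-0.4],"twist": 0},{"linear": [0,0,-0.5],"twist": 0},{"linear": [0,0,-0.5],"twist": 0},{"linear": [0,0,-0.5],"twist": 0},{"linear": [0,0,0],"twist": 0},{"linear": [0,0,0],"twist": 0}], fingers=0.12)

```text
t: 21.42
ee_pos: [0.4209, 0.2928, 0.1366]
eef_rot: [179.9, 0.3, -161.2]
wrist_force: [-0.5, -0.3, -1.0]
grip_width: 0.075
grasp_force: 0.0
```

```bash
python3 go.py .506,.1245,.13,185 .506,.1245,-.01; python3 -c "
from h import *
find('top',(.42,.292,.055),.055,'t4');find('scene',(.42,.292,.055),.055,'s4')"
```

```text
at [0.4209 0.2928 0.1366] [ 179.93    0.3  -161.23] q [ 32.   -0.2 115.4   0.   64.5 -76.7]
.506,.1245,.13,185 shares [-1.4  -3.5   0.13] twist 2.29 rows@0.5: 8
.506,.1245,-.01 shares [-0.   0.   2.8] twist -0.0 rows@0.5: 6
scene [ 349  247   33   46 1099] [0.4173 0.2895]
```

Request:
jog_arm(plan=[{"linear": [0,0,-0.2],"twist": 0.77},{"linear": [0,0,0],"twist": 0.76},{"linear": [0,0,0],"twist": 0.76},{"linear": [-0.16,-0.4,0],"twist": 0},{"linear": [-0.16,-0.4,0],"twist": 0},{"linear": [-0.16,-0.4,0],"twist": 0},{"linear": [-0.16,-0.4,0],"twist": 0},{"linear": [-0.16,-0.4,0],"twist": 0},{"linear": [-0.16,-0.4,0],"twist": 0},{"linear": [-0.16,-0.4,0],"twist": 0},{"linear": [-0.16,-0.4,0],"twist": 0},{"linear": [-0.12,-0.3,0],"twist": 0},{"linear": [0,0,0],"twist": 0},{"linear": [0,0,0],"twist": 0}])

```text
t: 22.68
ee_pos: [0.5032, 0.1228, 0.1421]
eef_rot: [180.0, -0.2, -175.1]
wrist_force: [-0.1, 0.7, 0.7]
grip_width: 0.0751
grasp_force: 0.0
```

```bash
python3 go.py .506,.1245,.0,185; python3 -c "
from h import *
find('scene',(.42,.292,.055),.055,'s5')
im=grab('scene');u=px('scene',(.505,.124,.03)).astype(int)
c=px('scene',(.419,.2915,.06)).astype(int)
z=np.hstack([cv2.resize(im[u[1]-25:u[1]+25,u[0]-25:u[0]+25],(400,400),interpolation=2),cv2.resize(im[c[1]-40:c[1]+40,c[0]-40:c[0]+40],(400,400),interpolation=2)])
cv2.imwrite('pics/g8.png',z[...,::-1])"
```

```text
at [0.5032 0.1228 0.1421] [ 180.     -0.19 -175.09] q [ 10.9   0.5 114.1   0.   65.6 -84. ]
.506,.1245,.0,185 shares [-0.06  0.03  2.84] twist -0.01 rows@0.5: 6
scene [ 348  248   35   45 1117] [0.4173 0.2898]
```

View pics/g8.png

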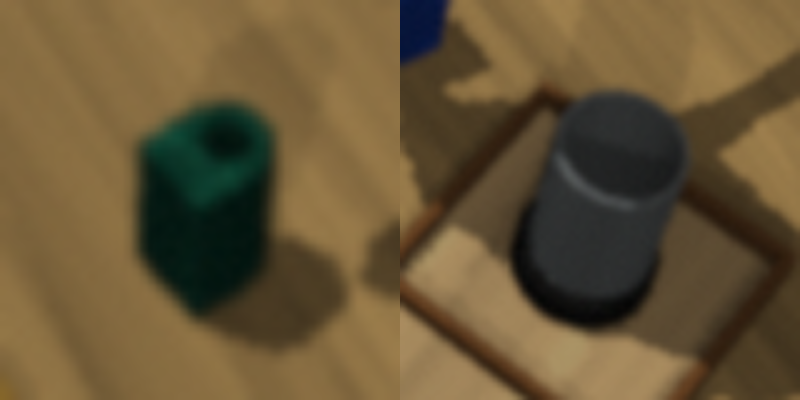

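The flask stands on the base and is seated (right crop). I'll check the flat wax yaw from its top corners in the left crop, (143,148) and (195,203).

```bash
python3 -c "
from h import *
u=px('scene',(.505,.124,.03)).astype(int)-25
q=lambda a,b:onz('scene',u[0]+a/8-.4,u[1]+b/8-.4,.06)
A,B,D=q(143,148),q(195,203),q(228,138)
print(A,B,D,np.linalg.norm(A-B));d=A-B;print(np.degrees(np.arctan2(*d[::-1])))
m=(A+B)/2-D;print(np.degrees(np.arctan2(m[1],m[0])),np.linalg.norm(m))
"
```

```text
[0.52144311 0.11575057] [0.51799581 0.13806792] [0.49936924 0.12419146] 0.02258203538682509
-81.21908246141142
7.606885308611907 0.020530900801943825
```

Request:
jog_arm(plan=[{"linear": [-0.06,0.04,0.3],"twist": -0.5},{"linear": [0,0,0.5],"twist": 0},{"linear": [0,0,0.5],"twist": 0},{"linear": [0,0,0.5],"twist": 0},{"linear": [0,0,0.5],"twist": 0},{"linear": [0,0,0.4],"twist": 0},{"linear": [0,0,0.2],"twist": 0},{"linear": [0,0,0],"twist": 0},{"linear": [0,0,0],"twist": 0},{"linear": [0,0,0],"twist": 0}])

```text
t: 23.62
ee_pos: [0.5082, 0.1264, 0.0001]
eef_rot: [180.0, 0.1, -171.9]
wrist_force: [0.1, -1.3, 1.2]
grip_width: 0.0748
grasp_force: 0.0
```

Request:
jog_arm(plan=[{"linear": [0,0,0],"twist": 0},{"linear": [0,0,0],"twist": 0},{"linear": [0,0,0],"twist": 0},{"linear": [0,0,0],"twist": 0},{"linear": [0,0,0],"twist": 0},{"linear": [0,0,0],"twist": 0},{"linear": [0,0,0],"twist": 0},{"linear": [0,0,0],"twist": 0},{"linear": [0,0,0],"twist": 0},{"linear": [0,0,0],"twist": 0}], fingers=0.75, force=25)

```text
t: 24.45
ee_pos: [0.5079, 0.1259, -0.0003]
eef_rot: [180.0, 0.1, -172.0]
wrist_force: [-0.6, -0.5, 6.1]
grip_width: 0.0272
grasp_force: 26.4
```

Request:
jog_arm(plan=[{"linear": [0,0,-0.15],"twist": 0},{"linear": [0,0,-0.4],"twist": 0},{"linear": [0,0,-0.5],"twist": 0},{"linear": [0,0,-0.5],"twist": 0},{"linear": [0,0,-0.2],"twist": 0},{"linear": [0,0,0],"twist": 0},{"linear": [0,0,0],"twist": 0}])

```text
t: 25.03
ee_pos: [0.5071, 0.1257, 0.0863]
eef_rot: [180.0, 0.0, -172.0]
wrist_force: [-0.1, 0.1, -0.6]
grip_width: 0.0278
grasp_force: 25.7
```

```bash
python3 go.py .5143,.3234,.085 .5143,.3234,.006; python3 -c "
from h import *
find('scene',(.507,.126,.115),.115,'s6',20)"
```

```text
at [0.5071 0.1257 0.0863] [ 1.8000e+02  4.0000e-02 -1.7197e+02] q [ 11.2   4.1 116.8  -0.   59.1 -86.8]
.5143,.3234,.085 shares [-0.69  3.89  0.03] twist -0.0 rows@0.5: 8
.5143,.3234,.006 shares [-0.    0.    1.58] twist -0.0 rows@0.5: 4
```

Request:
jog_arm(plan=[{"linear": [-0.06,0.25,0],"twist": 0},{"linear": [-0.08,0.4,0],"twist": 0},{"linear": [-0.08,0.45,0],"twist": 0},{"linear": [-0.08,0.45,0],"twist": 0},{"linear": [-0.08,0.45,0],"twist": 0},{"linear": [-0.08,0.45,0],"twist": 0},{"linear": [-0.08,0.45,0],"twist": 0},{"linear": [-0.08,0.45,0],"twist": 0},{"linear": [-0.07,0.34,0],"twist": 0},{"linear": [0,0.2,0],"twist": 0},{"linear": [0,0,0],"twist": 0},{"linear": [0,0,0],"twist": 0},{"linear": [0,0,0],"twist": 0},{"linear": [0,0,0.4],"twist": 0},{"linear": [0,0,0.4],"twist": 0},{"linear": [0,0,0.4],"twist": 0},{"linear": [0,0,0],"twist": 0},{"linear": [0,0,0],"twist": 0},{"linear": [0,0,0],"twist": 0}])

```text
t: 26.67
ee_pos: [0.5148, 0.3227, 0.0273]
eef_rot: [180.0, 0.1, -172.0]
wrist_force: [0.6, 0.4, 0.5]
grip_width: 0.0274
grasp_force: 25.7
```

```bash
python3 go.py .5143,.3234,.006; python3 -c "
from h import *
im=grab('scene');im2=grab('top')
c=px('scene',(.5,.31,.04)).astype(int);d=px('top',(.5,.31,.04)).astype(int)
z=np.hstack([cv2.resize(i[k[1]-45:k[1]+45,k[0]-45:k[0]+45],(400,400),interpolation=2) for i,k in((im,c),(im2,d))])
cv2.imwrite('pics/g9.png',z[...,::-1])"
```

```text
at [0.5148 0.3227 0.0273] [ 1.7999e+02  6.0000e-02 -1.7203e+02] q [ 29.7  16.7 108.9  -0.   54.4 -68.2]
.5143,.3234,.006 shares [0.01 0.01 0.43] twist -0.0 rows@0.5: 1
```

View pics/g9.png

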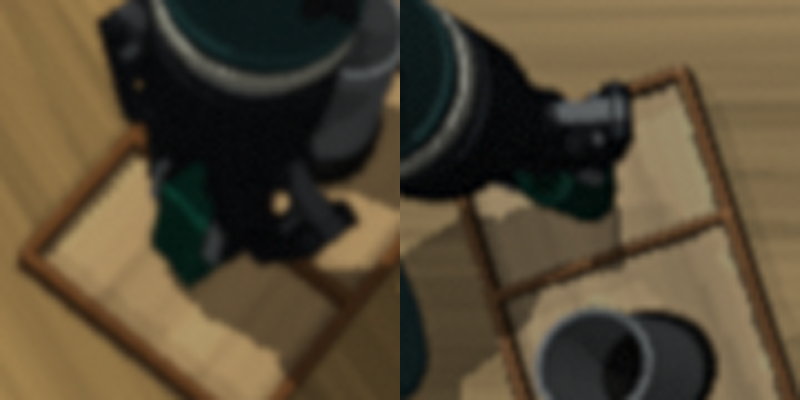

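The wax is upright over the narrow bay (left crop (185,230)), clear of the walls. Setting it down.

Request:
jog_arm(plan=[{"linear": [0,0,0.15],"twist": 0},{"linear": [0,0,0.13],"twist": 0},{"linear": [0,0,0.09],"twist": 0},{"linear": [0,0,0.05],"twist": 0},{"linear": [0,0,0],"twist": 0},{"linear": [0,0,0],"twist": 0}])

```text
t: 27.27
ee_pos: [0.5139, 0.3229, 0.0057]
eef_rot: [-180.0, -0.0, -172.0]
wrist_force: [-1.7, -1.3, 5.0]
grip_width: 0.0277
grasp_force: 26.0
```

Request:
jog_arm(plan=[{"linear": [0,0,0],"twist": 0},{"linear": [0,0,0],"twist": 0},{"linear": [0,0,0],"twist": 0},{"linear": [0,0,0],"twist": 0},{"linear": [0,0,-0.2],"twist": 0},{"linear": [0,0,-0.4],"twist": 0},{"linear": [0,0,-0.5],"twist": 0},{"linear": [0,0,-0.5],"twist": 0},{"linear": [0,0,-0.5],"twist": 0},{"linear": [0,0,0],"twist": 0},{"linear": [0,0,0],"twist": 0}], fingers=0.42)

```text
t: 28.18
ee_pos: [0.5159, 0.3242, 0.1134]
eef_rot: [179.9, 0.3, -172.0]
wrist_force: [-0.8, 0.0, -0.0]
grip_width: 0.0498
grasp_force: 0.0
```

```bash
python3 go.py .6766,.0785,.12 .6766,.0785,-.03
```

```text
at [0.5159 0.3242 0.1134] [ 179.88    0.29 -171.97] q [ 29.8  11.4 105.3   0.   63.  -68.2]
.6766,.0785,.12 shares [-2.5  -5.32 -0.13] twist -0.0 rows@0.5: 12
.6766,.0785,-.03 shares [-0.  0.  3.] twist -0.0 rows@0.5: 6
```

Request:
jog_arm(plan=[{"linear": [0,0,0],"twist": 0.99},{"linear": [0,0,0],"twist": 0.99},{"linear": [0,0,0],"twist": 0.99},{"linear": [0,0,0],"twist": 0.99},{"linear": [0,0,0],"twist": 0.99},{"linear": [0,0,0],"twist": 0.99},{"linear": [0,0,0],"twist": 0.99},{"linear": [0,0,0],"twist": 0.99},{"linear": [0,0,0],"twist": 0.99},{"linear": [0,0,0],"twist": 0.99},{"linear": [0,0,0],"twist": 0.99},{"linear": [0,0,0],"twist": 0.99},{"linear": [0,0,0],"twist": 0.99},{"linear": [0,0,0],"twist": 0.99},{"linear": [0,0,0],"twist": 0}], fingers=0)

```text
t: 29.43
ee_pos: [0.5129, 0.3225, 0.1086]
eef_rot: [-179.8, 0.0, 104.7]
wrist_force: [0.0, 0.5, -0.2]
grip_width: 0.0852
grasp_force: 0.0
```

```bash
python3 go.py .6766,.0785,.11 .6766,.0785,-.03
```

```text
at [0.5129 0.3225 0.1086] [-1.7983e+02  4.0000e-02  1.0472e+02] q [ 29.8  11.7 105.5   0.   63.   15.1]
.6766,.0785,.11 shares [-5.55  1.93 -0.03] twist -0.0 rows@0.5: 12
.6766,.0785,-.03 shares [0.  0.  2.8] twist -0.0 rows@0.5: 6
```

Request:
jog_arm(plan=[{"linear": [-0.25,0.09,0],"twist": 0},{"linear": [-0.45,0.16,0],"twist": 0},{"linear": [-0.45,0.16,0],"twist": 0},{"linear": [-0.45,0.16,0],"twist": 0},{"linear": [-0.45,0.16,0],"twist": 0},{"linear": [-0.45,0.16,0],"twist": 0},{"linear": [-0.45,0.16,0],"twist": 0},{"linear": [-0.45,0.16,0],"twist": 0},{"linear": [-0.45,0.16,0],"twist": 0},{"linear": [-0.45,0.16,0],"twist": 0},{"linear": [-0.45,0.16,0],"twist": 0},{"linear": [-0.45,0.16,0],"twist": 0},{"linear": [-0.35,0.1,0],"twist": 0},{"linear": [0,0,0],"twist": 0},{"linear": [0,0,0],"twist": 0},{"linear": [0,0,0],"twist": 0}])

```text
t: 30.77
ee_pos: [0.6788, 0.08, 0.1097]
eef_rot: [-179.9, -0.0, 104.9]
wrist_force: [0.4, 0.7, -0.3]
grip_width: 0.0857
grasp_force: 0.0
```

```bash
python3 go.py .6766,.0785,-.03; python3 -c "
from h import *
find('scene',(.515,.323,.036),.036,'s7',25);find('top',(.515,.323,.036),.036,'t7',25)
find('scene',(.677,.078,.016),.016,None,25)"
```

```text
at [0.6788 0.08   0.1097] [-1.7993e+02 -4.0000e-02  1.0489e+02] q [  4.6  19.5  95.5   0.   65.1 -10.3]
.6766,.0785,-.03 shares [-0.02 -0.05  2.79] twist -0.0 rows@0.5: 6
scene [325 293  21  28 404] [0.5103 0.3201]
scene [196 239  29  31 454] [0.6764 0.0782]
```

Request:
jog_arm(plan=[{"linear": [-0.02,-0.05,0.3],"twist": 0},{"linear": [0,0,0.5],"twist": 0},{"linear": [0,0,0.5],"twist": 0},{"linear": [0,0,0.5],"twist": 0},{"linear": [0,0,0.4],"twist": 0},{"linear": [0,0,0.3],"twist": 0},{"linear": [0,0,0.2],"twist": 0},{"linear": [0,0,0.1],"twist": 0},{"linear": [0,0,0],"twist": 0},{"linear": [0,0,0],"twist": 0},{"linear": [0,0,0],"twist": 0}])

```text
t: 31.83
ee_pos: [0.6788, 0.0785, -0.028]
eef_rot: [179.8, 0.0, 104.9]
wrist_force: [0.3, 0.4, -0.5]
grip_width: 0.0854
grasp_force: 0.0
```

Request:
jog_arm(plan=[{"linear": [0,0,0],"twist": 0},{"linear": [0,0,0],"twist": 0},{"linear": [0,0,0],"twist": 0},{"linear": [0,0,0],"twist": 0},{"linear": [0,0,0],"twist": 0}], fingers=0.33, force=35)

```text
t: 32.25
ee_pos: [0.6785, 0.0784, -0.0278]
eef_rot: [179.9, 0.0, 104.9]
wrist_force: [-1.3, -0.1, 5.6]
grip_width: 0.063
grasp_force: 38.6
```

Request:
jog_arm(plan=[{"linear": [0,0,-0.15],"twist": 0},{"linear": [0,0,-0.4],"twist": 0},{"linear": [0,0,-0.5],"twist": 0},{"linear": [0,0,-0.5],"twist": 0},{"linear": [0,0,-0.4],"twist": 0},{"linear": [0,0,-0.15],"twist": 0},{"linear": [0,0,0],"twist": 0},{"linear": [0,0,0],"twist": 0}])

```text
t: 32.92
ee_pos: [0.6771, 0.0783, 0.075]
eef_rot: [-180.0, -0.0, 104.9]
wrist_force: [0.5, 0.1, -1.6]
grip_width: 0.063
grasp_force: 39.1
```

```bash
python3 go.py .4594,-.3307,.075
```

```text
at [0.6771 0.0783 0.075 ] [-180.     -0.    104.87] q [  4.5  21.   97.3  -0.   61.7 -10.4]
.4594,-.3307,.075 shares [-6.79 -6.31  0.  ] twist -0.0 rows@0.5: 19
```

Request:
jog_arm(plan=[{"linear": [-0.2,-0.19,0],"twist": 0},{"linear": [-0.36,-0.335,0],"twist": 0},{"linear": [-0.36,-0.335,0],"twist": 0},{"linear": [-0.36,-0.335,0],"twist": 0},{"linear": [-0.36,-0.335,0],"twist": 0},{"linear": [-0.36,-0.335,0],"twist": 0},{"linear": [-0.36,-0.335,0],"twist": 0},{"linear": [-0.36,-0.335,0],"twist": 0},{"linear": [-0.36,-0.335,0],"twist": 0},{"linear": [-0.36,-0.335,0],"twist": 0},{"linear": [-0.36,-0.335,0],"twist": 0},{"linear": [-0.36,-0.335,0],"twist": 0},{"linear": [-0.36,-0.335,0],"twist": 0},{"linear": [-0.36,-0.335,0],"twist": 0},{"linear": [-0.36,-0.335,0],"twist": 0},{"linear": [-0.36,-0.335,0],"twist": 0},{"linear": [-0.36,-0.335,0],"twist": 0},{"linear": [-0.36,-0.335,0],"twist": 0},{"linear": [-0.36,-0.335,0],"twist": 0},{"linear": [-0.1,-0.09,0],"twist": 0}])

```text
t: 34.58
ee_pos: [0.4556, -0.3322, 0.0731]
eef_rot: [-179.8, -0.1, 104.7]
wrist_force: [-0.4, -0.1, -1.5]
grip_width: 0.0628
grasp_force: 39.1
```

Request:
jog_arm(plan=[{"linear": [0,0,0],"twist": 0},{"linear": [0,0,0],"twist": 0},{"linear": [0,0,0],"twist": 0}])

```text
t: 34.83
ee_pos: [0.4589, -0.329, 0.0743]
eef_rot: [-180.0, -0.1, 104.9]
wrist_force: [0.1, 0.5, -1.6]
grip_width: 0.063
grasp_force: 39.1
```

```bash
python3 go.py .4594,-.3307,-.022; python3 -c "
from h import *
# tray rim again: fit line sides by scene view brown mask
im=cv2.imread('pics/scene0.png')[...,::-1];a=cv2.GaussianBlur(im,(3,3),0).astype(int)
s=a[85:140,180:255];m=((s[...,0]<105)&((s[...,0]-s[...,2])/(s.sum(2)/3+1)>.6)).astype(np.uint8)
k,L,st,ce=cv2.connectedComponentsWithStats(m);i=1+st[1:,4].argmax()
h=cv2.convexHull((np.argwhere(L==i)[:,::-1]+(180,85)).astype(np.int32));M=cv2.moments(h)
q=cv2.approxPolyDP(h,5,True)[:,0];print(st[i],onz('scene',M['m10']/M['m00'],M['m01']/M['m00'],.01));print([onz('scene',*p,.018).round(3) for p in q])"
```

```text
at [ 0.4589 -0.329   0.0743] [-1.7995e+02 -1.1000e-01  1.0488e+02] q [-38.2   9.4 112.2   0.   58.5 -53.1]
.4594,-.3307,-.022 shares [-0.03  0.    1.93] twist -0.0 rows@0.5: 4
[   3    3   70   51 1987] [ 0.46408853 -0.32926669]
[array([ 0.388, -0.268]), array([ 0.516, -0.238]), array([ 0.551, -0.373]), array([ 0.416, -0.415])]
```

Request:
jog_arm(plan=[{"linear": [0,0.04,0.2],"twist": 0},{"linear": [0,0,0.4],"twist": 0},{"linear": [0,0,0.5],"twist": 0},{"linear": [0,0,0.4],"twist": 0},{"linear": [0,0,0.2],"twist": 0},{"linear": [0,0,0.1],"twist": 0},{"linear": [0,0,0.06],"twist": 0},{"linear": [0,0,0.05],"twist": 0},{"linear": [0,0,0],"twist": 0},{"linear": [0,0,0],"twist": 0}])

```text
t: 35.67
ee_pos: [0.4622, -0.3303, -0.0192]
eef_rot: [179.9, 0.1, 104.9]
wrist_force: [-0.3, -0.2, -1.5]
grip_width: 0.0623
grasp_force: 39.1
```

Request:
jog_arm(plan=[{"linear": [0,0,0.03],"twist": 0},{"linear": [0,0,0.02],"twist": 0},{"linear": [0,0,0],"twist": 0},{"linear": [0,0,0],"twist": 0}])

```text
t: 36.0
ee_pos: [0.462, -0.3304, -0.0218]
eef_rot: [179.9, 0.1, 104.9]
wrist_force: [0.4, 0.2, 3.2]
grip_width: 0.0627
grasp_force: 39.4
```

Request:
jog_arm(plan=[{"linear": [0,0,0],"twist": 0},{"linear": [0,0,0],"twist": 0},{"linear": [0,0,0],"twist": 0},{"linear": [0,0,-0.1],"twist": 0},{"linear": [0,0,-0.4],"twist": 0},{"linear": [0,0,-0.5],"twist": 0},{"linear": [0,0,-0.6],"twist": 0},{"linear": [0,0,-0.6],"twist": 0},{"linear": [0,0,-0.6],"twist": 0},{"linear": [0,0,0],"twist": 0},{"linear": [0,0,0],"twist": 0}], fingers=0.12)

```text
t: 36.92
ee_pos: [0.4631, -0.3311, 0.1205]
eef_rot: [179.8, 0.3, 104.9]
wrist_force: [-0.4, 1.1, -0.7]
grip_width: 0.0749
grasp_force: 0.0
```

```bash
python3 go.py .656,.2055,.13 .656,.2055,.01
```

```text
at [ 0.4631 -0.3311  0.1205] [179.79   0.27 104.87] q [-38.1   6.8 109.8  -0.   63.  -52.9]
.656,.2055,.13 shares [ 9.38  6.48 -0.19] twist -0.0 rows@0.5: 23
.656,.2055,.01 shares [0.  0.  2.4] twist -0.0 rows@0.5: 5
```

Request:
jog_arm(plan=[{"linear": [0.5,0.345,-0.01],"twist": 0},{"linear": [0.5,0.345,-0.01],"twist": 0},{"linear": [0.5,0.345,-0.01],"twist": 0},{"linear": [0.5,0.345,-0.01],"twist": 0},{"linear": [0.5,0.345,-0.01],"twist": 0},{"linear": [0.5,0.345,-0.01],"twist": 0},{"linear": [0.5,0.345,-0.01],"twist": 0},{"linear": [0.5,0.345,-0.01],"twist": 0},{"linear": [0.5,0.345,-0.01],"twist": 0},{"linear": [0.5,0.345,-0.01],"twist": 0},{"linear": [0.5,0.345,-0.01],"twist": 0},{"linear": [0.5,0.345,-0.01],"twist": 0},{"linear": [0.5,0.345,-0.01],"twist": 0},{"linear": [0.5,0.345,-0.01],"twist": 0},{"linear": [0.5,0.345,-0.01],"twist": 0},{"linear": [0.5,0.345,-0.01],"twist": 0},{"linear": [0.5,0.345,0],"twist": 0},{"linear": [0.5,0.345,0],"twist": 0},{"linear": [0.38,0.27,0],"twist": 0},{"linear": [0,0,0],"twist": 0}])

```text
t: 38.58
ee_pos: [0.6539, 0.2109, 0.1229]
eef_rot: [-179.9, -0.1, 105.1]
wrist_force: [0.7, -0.1, -0.5]
grip_width: 0.0752
grasp_force: 0.0
```

Request:
jog_arm(plan=[{"linear": [0,0,0],"twist": 0},{"linear": [0,0,0],"twist": 0}])

```text
t: 38.75
ee_pos: [0.6528, 0.206, 0.1234]
eef_rot: [-179.8, 0.0, 104.9]
wrist_force: [0.1, 0.1, 0.6]
grip_width: 0.0751
grasp_force: 0.0
```

```bash
python3 go.py .656,.2055,.01; python3 -c "
from h import *
find('scene',(.462,-.33,.022),.022,'s8',25);find('top',(.462,-.33,.022),.022,'t8',25)
find('scene',(.656,.2055,.035),.035,None,25)"
```

```text
at [0.6528 0.206  0.1234] [-1.7980e+02  3.0000e-02  1.0489e+02] q [15.4 19.  94.5 -0.  66.6  0.6]
.656,.2055,.01 shares [-0.03  0.06  2.27] twist -0.0 rows@0.5: 5
top [376 196  32  28 392] [ 0.461  -0.3322]
scene [238 280  13  25 274] [0.655  0.2045]
```

Request:
jog_arm(plan=[{"linear": [-0.03,0.05,0.3],"twist": 0},{"linear": [0,0,0.45],"twist": 0},{"linear": [0,0,0.5],"twist": 0},{"linear": [0,0,0.45],"twist": 0},{"linear": [0,0,0.3],"twist": 0},{"linear": [0,0,0.22],"twist": 0},{"linear": [0,0,0],"twist": 0},{"linear": [0,0,0],"twist": 0},{"linear": [0,0,0],"twist": 0}])

```text
t: 39.65
ee_pos: [0.6582, 0.2061, 0.0157]
eef_rot: [179.9, -0.0, 104.9]
wrist_force: [0.7, 0.4, 0.2]
grip_width: 0.0752
grasp_force: 0.0
```

Request:
jog_arm(plan=[{"linear": [0,0,0],"twist": 0},{"linear": [0,0,0],"twist": 0},{"linear": [0,0,0],"twist": 0},{"linear": [0,0,0],"twist": 0},{"linear": [0,0,0],"twist": 0},{"linear": [0,0,0],"twist": 0},{"linear": [0,0,0],"twist": 0},{"linear": [0,0,0],"twist": 0},{"linear": [0,0,0],"twist": 0},{"linear": [0,0,0],"twist": 0}], fingers=0.75, force=25)

```text
t: 40.48
ee_pos: [0.6575, 0.2061, 0.0153]
eef_rot: [179.9, -0.0, 104.9]
wrist_force: [-1.5, -0.5, 6.1]
grip_width: 0.0274
grasp_force: 24.6
```

Request:
jog_arm(plan=[{"linear": [0,0,-0.15],"twist": 0},{"linear": [0,0,-0.4],"twist": 0},{"linear": [0,0,-0.5],"twist": 0},{"linear": [0,0,-0.5],"twist": 0},{"linear": [0,0,-0.4],"twist": 0},{"linear": [0,0,-0.1],"twist": 0},{"linear": [0,0,0],"twist": 0},{"linear": [0,0,0],"twist": 0}])

```text
t: 41.15
ee_pos: [0.6564, 0.2057, 0.1159]
eef_rot: [-180.0, 0.0, 104.9]
wrist_force: [0.4, 1.0, -0.9]
grip_width: 0.0279
grasp_force: 24.8
```

```bash
python3 go.py .4615,-.3313,.115; python3 -c "
from h import *
find('scene',(.656,.206,.135),.135,None,30)"
```

```text
at [0.6564 0.2057 0.1159] [-179.95    0.    104.87] q [15.3 19.6 94.6 -0.  65.8  0.5]
.4615,-.3313,.115 shares [-9.38 -6.52  0.02] twist -0.0 rows@0.5: 23
```

Request:
jog_arm(plan=[{"linear": [-0.2,-0.14,0],"twist": 0},{"linear": [-0.4,-0.278,0],"twist": 0},{"linear": [-0.4,-0.278,0],"twist": 0},{"linear": [-0.4,-0.278,0],"twist": 0},{"linear": [-0.4,-0.278,0],"twist": 0},{"linear": [-0.4,-0.278,0],"twist": 0},{"linear": [-0.4,-0.278,0],"twist": 0},{"linear": [-0.4,-0.278,0],"twist": 0},{"linear": [-0.4,-0.278,0],"twist": 0},{"linear": [-0.4,-0.278,0],"twist": 0},{"linear": [-0.4,-0.278,0],"twist": 0},{"linear": [-0.4,-0.278,0],"twist": 0},{"linear": [-0.4,-0.278,0],"twist": 0},{"linear": [-0.4,-0.278,0],"twist": 0},{"linear": [-0.4,-0.278,0],"twist": 0},{"linear": [-0.4,-0.278,0],"twist": 0},{"linear": [-0.4,-0.278,0],"twist": 0},{"linear": [-0.4,-0.278,0],"twist": 0},{"linear": [-0.4,-0.278,0],"twist": 0},{"linear": [-0.4,-0.278,0],"twist": 0}])

```text
t: 42.87
ee_pos: [0.4924, -0.2414, 0.1149]
eef_rot: [-179.8, -0.1, 104.9]
wrist_force: [-0.6, -0.3, -0.8]
grip_width: 0.0277
grasp_force: 24.8
```

Request:
jog_arm(plan=[{"linear": [-0.4,-0.28,0],"twist": 0},{"linear": [-0.4,-0.28,0],"twist": 0},{"linear": [-0.4,-0.28,0],"twist": 0},{"linear": [-0.3,-0.21,0],"twist": 0},{"linear": [-0.1,-0.07,0],"twist": 0},{"linear": [0,0,0],"twist": 0},{"linear": [0,0,0],"twist": 0},{"linear": [0,0,0],"twist": 0}])

```text
t: 43.53
ee_pos: [0.4611, -0.3311, 0.1161]
eef_rot: [-180.0, -0.1, 104.9]
wrist_force: [-0.3, 0.6, -0.9]
grip_width: 0.0275
grasp_force: 24.8
```

```bash
python3 go.py .4615,-.3313,.021
```

```text
at [ 0.4611 -0.3311  0.1161] [-1.7997e+02 -8.0000e-02  1.0489e+02] q [-38.2   7.2 109.9   0.   63.  -53.1]
.4615,-.3313,.021 shares [-0.01  0.01  1.9 ] twist -0.0 rows@0.5: 4
```

Request:
jog_arm(plan=[{"linear": [0,0,0.2],"twist": 0},{"linear": [0,0,0.35],"twist": 0},{"linear": [0,0,0.35],"twist": 0},{"linear": [0,0,0.3],"twist": 0},{"linear": [0,0,0.25],"twist": 0},{"linear": [0,0,0.2],"twist": 0},{"linear": [0,0,0.12],"twist": 0},{"linear": [0,0,0.08],"twist": 0},{"linear": [0,0,0.02],"twist": 0},{"linear": [0,0,0],"twist": 0},{"linear": [0,0,0],"twist": 0},{"linear": [0,0,0],"twist": 0}])

```text
t: 44.53
ee_pos: [0.4621, -0.3329, 0.0242]
eef_rot: [179.9, 0.1, 104.9]
wrist_force: [1.1, -0.5, -0.2]
grip_width: 0.0273
grasp_force: 24.8
```

Bottom is about 3 mm above the floor. Touching down and releasing.

Request:
jog_arm(plan=[{"linear": [0,0,0.03],"twist": 0},{"linear": [0,0,0.03],"twist": 0},{"linear": [0,0,0],"twist": 0},{"linear": [0,0,0],"twist": 0},{"linear": [0,0,0],"twist": 0}])

```text
t: 44.95
ee_pos: [0.462, -0.333, 0.0213]
eef_rot: [179.9, 0.1, 104.9]
wrist_force: [-0.6, -1.3, 6.0]
grip_width: 0.0273
grasp_force: 25.2
```

Request:
jog_arm(plan=[{"linear": [0,0,0],"twist": 0},{"linear": [0,0,0],"twist": 0},{"linear": [0,0,0],"twist": 0},{"linear": [0,0,0],"twist": 0},{"linear": [0,0,-0.2],"twist": 0},{"linear": [0,0,-0.4],"twist": 0},{"linear": [0,0,-0.5],"twist": 0},{"linear": [0,0,-0.5],"twist": 0},{"linear": [0,0,-0.5],"twist": 0},{"linear": [0,0,-0.2],"twist": 0},{"linear": [0.4,0.2,0],"twist": 0},{"linear": [0.5,0.2,0],"twist": 0},{"linear": [0.5,0.2,0],"twist": 0},{"linear": [0.5,0.2,0],"twist": 0},{"linear": [0.5,0.2,0],"twist": 0},{"linear": [0.5,0.2,0],"twist": 0},{"linear": [0.5,0.2,0],"twist": 0},{"linear": [0.5,0.2,0],"twist": 0},{"linear": [0,0,0],"twist": 0},{"linear": [0,0,0],"twist": 0}], fingers=0.45)

```text
t: 46.62
ee_pos: [0.4884, -0.1222, 0.135]
eef_rot: [-180.0, -0.0, 105.0]
wrist_force: [-0.0, -0.3, 0.3]
grip_width: 0.0468
grasp_force: 0.0
```

```bash
python3 -c "
from h import *
b=grab('scene');a=grab('top')
def c(i,n,p,k):
    u=px(n,p).astype(int);return cv2.resize(i[max(u[1]-k,0):u[1]+k,max(u[0]-k,0):u[0]+k],(390,290) if 0 else (300,300),interpolation=2)
z=np.vstack([np.hstack([c(b,'scene',(.461,-.332,.03),40),c(b,'scene',(.46,.305,.03),58)]),np.hstack([c(a,'top',(.461,-.332,.03),40),c(a,'top',(.46,.305,.03),58)])])
cv2.imwrite('pics/fin.png',z[...,::-1])"
```

```text
(no output)
```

View pics/fin.png

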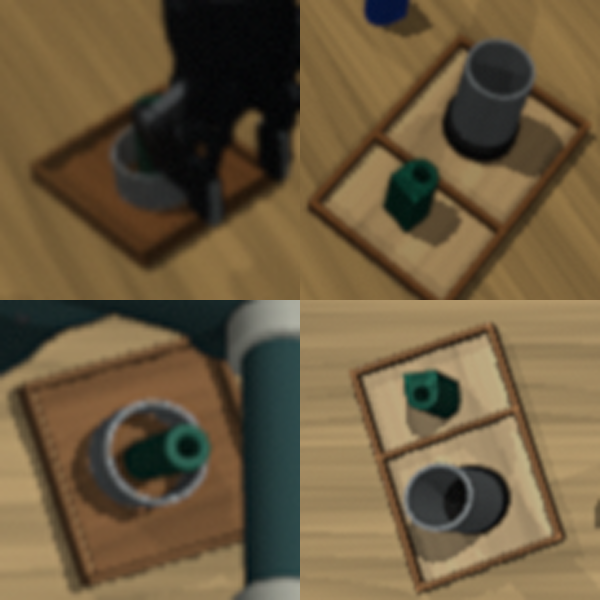

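The last picture shows both kits as asked. On the right, the base and tall flask stand in the wide bay and the flat wax stands upright in the narrow bay. On the left, the short flask stands in the open tray with the round wax upright inside it; its ~47 px lean matches perspective for a 70 mm upright tube. The gripper is clear, so I'm handing in.

```bash
python3 -c "
from station import r
print(r.sign_off())"
```

```text
the job is handed in; nothing more can be done
None
```

I made up both casting kits in the order asked and handed the job in at about 47 s; the last picture shows every part standing where it should, but I got no verdict back.

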